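Hang the slide carrier on the loading rail

TASK

Hang the steel slide carrier on the loading rail: lift its hook over the raised lip and lower the tongue behind the lip at one of the three stations until it is fully home, its arm resting on the lip, then let go and leave it hanging still and upright. All three stations look alike but only one is unlocked: there the sprung plunger gives way under the carrier, at the other two it pushes the carrier back up, so feel for the right one. Set the carrier down, do not drop it, and leave the other things on the bench alone.

Things in the scene. Friction and masses are not known exactly. Their poses are not given: they have to be found in the camera images.
- carrier: Hooked steel slide carrier, 0.2 to 0.4 kg, standing on the bench. Origin: under the foot, below the middle of the cage; z up, hook to +x. Cage with glass slides: 28 (x) by 60 (y) by 80 mm high; a 6 mm high toe of the foot reaches to x = -26. On top a flat arm, 28 wide (y), z 80 to 85, x -14 to 31, carries the grip tab and ends in the hanging tongue.
- grip_tab (a point): Middle of the carrier's upright grip tab, at (0, 0, 107.5) mm in the carrier's frame. Tab 8 mm thick (x), 24 wide (y), z 85 to 130 mm; grasp it across its thickness (the fingertips must stay above the arm's top, z = 85).
- tongue_tip (a point): Middle of the lower end of the carrier's tongue, at (28.5, 0, 56) mm in the carrier's frame. The tongue is 5 mm thick (x 26 to 31), 28 wide (y), and hangs 24 mm below the arm's underside. The 12 mm gap between cage and tongue (middle at x = 20) takes the lip.
- rail: Fixed rail along y, 210 mm long. Origin on the bench under the middle of the lip; the carrier hangs on its -x side, hook to +x. Steel lip 4 mm thick (x -2 to 2), top z = 200, with a skirt down to z = 130. Behind it a channel, x 2 to 16, then a 4 mm back wall, top z = 190. White drive housing at the +y end: x 0 to 90, y 110 to 200, 170 mm high. Base plate 8 mm high, x -15 to 85.
- station_1 (a point): Station 1: point on top of the lip (z = 200 of the rail) at the middle of the pocket at y = -60 mm; axes as the rail's. The three pockets in the channel are 40 mm long (y) and alike to look at; between and beyond them the channel is filled to z = 190. Fully home, the arm rests on the lip and the tongue's lower end is at z = 176.
- station_2 (a point): Station 2: the same at y = 0. A flat sprung plunger (12 by 37 mm) fills each pocket, its head at z = 188 mm. At the two locked stations it resists with 12 N at first, 17 N when 12 mm down, and springs back; at the unlocked one it takes less than 1 N and goes down 22 mm.
- station_3 (a point): Station 3: the same at y = 60 mm, next to the drive housing. Which of the three stations is unlocked changes and cannot be seen. Released fully home, the carrier hangs by itself and its cage leans lightly against the skirt.
- mount: Bystander: black resin specimen mount, a disc 32 mm across, 22 high; origin under its centre.
- slide_box: Bystander: closed grey and white slide box, 87 by 102 by 34 mm high; origin under its centre.
- oil: Bystander: small amber bottle, 32 mm across, 70 high; origin under its centre.
Mind the look-alikes: they are no part of the job. Of the things that look like the carrier, the largest one is meant.

How it is judged:
By the outcome, as a careful person would: the job done as asked, in the order asked, and still so for the second after the job is handed in, with the robot touching nothing.
It also fails if it takes over 51 s, if anything falls off the work surface, if the arm or the gripper's body presses on something with over 40 N, if the wrist force passes 120 N, or if a joint passes its speed limit or range.

ROBOT

A 6-joint arm with a two-finger parallel gripper is mounted at the origin on the work surface. World frame = base frame: x ahead of the robot, y to its left, z up, the work surface at z = 0. Lengths are in m, angles in rad, forces in N, time in s.
With the tool pointing down it reaches from about 0.225 to 0.875 m from the base axis. Payload 3.4 kg.
Tool frame: the origin (TCP) lies on the centre line of the jaws, within the pads' length; the fingertips stand 11 mm ahead of it and the grasp point (between the pads) lies 8 mm behind it; z points along the fingers, y is the line along which they close (so a half turn about z gives the same grasp; the last joint's range is limited). The gripper opens to 85 mm and grips with 20 to 120 N. Pads are 22 mm wide; open, the fingers measure 114 mm over their backs; the gripper's body (76 mm by 85 mm) begins 54 mm behind the grasp point. The pads swing forward as they close: fully open they stand 13 mm farther back than shut.
Start: joints at [1.176, 0.276, 1.505, -0, 1.361, -0.121], TCP at [0.155, 0.554, 0.242] pointing down, gripper open.
Joint ranges: [-2.89, 2.89], [-0.75, 2.08], [0.22, 2.7], [-1.18, 4.32], [0.11, 2.71], [-2.7, 2.7]. Speed limits (rad/s): [2.57, 2.57, 3.14, 3.14, 3.14, 3.14].

INTERFACE

Orientations are given as a unit quaternion [w, x, y, z].
In Python, from rig import manip, eyes, job gives the robot as it stands.
- The arm moves only by the tool drive_tool, never from a script. Its argument "rows" is a list of rows, each a list of 3 entries, a list of its own where there are three numbers: the turn, a rotation vector about the world's x, y, z in rad, then the shift along the world's x, y, z in cm, then the finger opening in cm, from 0 to 8.54. A call has 1 to 8 rows; each row shifts and turns the commanded pose from where the row before left it; what a row does not reach is not made up. A row lasts 1/8 s, in which the tool goes at most 62.5 mm and 10.7 degrees, less where a joint would pass 70% of its speed; a pose out of reach is approached as far as the arm can. A call is refused whole if a number of a shift passes 6.25 or a number of a turn 0.188, either way. A call with a gripper value outside its range is refused whole. The fingers move at their own pace and stop on an object; "force" is the grip in N (left out, the last holds). Time passes only in rows, so rows that do not move let the fingers close. It gives the time, the measured TCP pose, the force, the opening and the grip force at its end, in the units of the state.
- manip.get_state(): the state, without advancing time (a new reading comes with each control period).
- eyes.get_image(name): name is "scene" or "top" or "wrist"; returns the picture (480x640x3 uint8, red, green, blue); there is no depth.
- eyes.get_calibration(name): a dict with "camera_matrix" (3x3 intrinsics, pixels), "k1" (the pictures are not rectified: a ray, as slopes to the right and down, at radius r is drawn at 1 + k1 r^2 times it, then the intrinsics apply), "view" (4x4, takes a point from world to camera coordinates). Camera axes: x right, y up, looking along -z (the intrinsics and any distortion apply to the point x, -y, -z); pixel columns grow to the right and rows downward; lengths in m; the calibration is good to about 2 mm. A picture is of the moment at which its call begins: read the wrist's pose just before it. get_calibration takes no time and is no camera call; for the wrist camera it gives the pose at the moment of the call.
- job.sign_off(): hands the job in; it is judged then, once.
The state is a dict: "clock": time; "qpos": joint angles; "qd": joint speeds; "effort": joint torques, N m; "position": TCP position; "ee_rot": TCP orientation; "contact_force": force on the tool from outside, world axes, zero at the start; "moment": the same for the moment, N m; "width": finger opening in m; "gripper_force": force on a finger pad.
Only numpy, scipy, OpenCV 4.12 (cv2) and the standard library are available. Lean on these libraries where they do the work, as an engineer would, in place of code of your own. Each camera call takes 0.05 s, during which the arm holds its last target. There are 200 camera calls.

## Working session

There is one attempt and no reset: what is moved stays moved. The work goes in short steps, Python scripts to look and compute and a tool call to move; the robot and the scene stay as the last step left them, time stands still between calls to the robot, and variables do not carry over. Pictures are saved under pics/ and viewed, at most 10 in all, crops included, and the job is handed in when it is done.

Besides the shell and the picture viewer there is one more tool, called after "Request:" in YAML: its name, and indented under it one key for each argument. drive_tool: Moves the arm, as the interface text tells. Its arguments: {"type":"object","properties":{"rows":{"type":"array"},"force":{"type":"number"}},"required":["rows"]}

```bash
mkdir -p pics
cat > h.py <<'E'
import numpy as np, cv2
from rig import manip, eyes, job
def snap(n,f):
    im=eyes.get_image(n); cv2.imwrite('pics/'+f,im[:,:,::-1]); return im
def ray(n,uv,cal=None):
    c=cal or eyes.get_calibration(n); K=np.array(c['camera_matrix']); k=c['k1']; V=np.array(c['view'])
    p=cv2.undistortPoints(np.array([[uv]],float),K,np.array([k,0,0,0.]))[0,0]
    d=V[:3,:3].T@np.array([p[0],-p[1],-1]); o=-V[:3,:3].T@V[:3,3]
    return o,d/np.linalg.norm(d)
def onz(n,uv,z,cal=None):
    o,d=ray(n,uv,cal); return o+d*(z-o[2])/d[2]
def tri(n1,a,n2,b):
    o1,d1=ray(n1,a);o2,d2=ray(n2,b)
    A=np.stack([d1,-d2],1); t=np.linalg.lstsq(A,o2-o1,rcond=None)[0]
    p,q=o1+t[0]*d1,o2+t[1]*d2
    return (p+q)/2,np.linalg.norm(p-q)
def proj(n,P,cal=None):
    c=cal or eyes.get_calibration(n); V=np.array(c['view']);K=np.array(c['camera_matrix'])
    x=V[:3,:3]@np.array(P)+V[:3,3]; s=np.array([x[0],-x[1]])/-x[2]; s=s*(1+c['k1']*(s@s))
    return K[:2,:2]@s+K[:2,2]
E
python3 - <<'E'
from h import *
a=snap('scene','s0.png');b=snap('top','t0.png')
for n in('scene','top'):
    c=eyes.get_calibration(n);V=np.array(c['view']);print(n,-V[:3,:3].T@V[:3,3],c['camera_matrix'][0][0],c['k1'])
print(manip.get_state())
E
```

```text
scene [ 1.04878835 -0.56136846  0.82288195] 579.2149710681327 0.012707418528436083
top [ 0.47353409 -0.04495789  0.96943085] 456.7312841393078 -0.02025417790801382
{'clock': 0.1, 'qpos': array([ 1.17597431e+00,  2.76529024e-01,  1.50599759e+00,  2.78570654e-05,
        1.36071769e+00, -1.20974271e-01]), 'qd': array([-0.00104913, -0.00198418, -0.00199646,  0.00071259, -0.00130828,
        0.00099628]), 'effort': array([ 1.10321900e-03, -4.17699909e+01, -2.46406692e+01, -1.75193850e-04,
        5.69165408e-03, -3.49540403e-05]), 'position': array([0.15530775, 0.55315783, 0.24153133]), 'ee_rot': array([-2.23795527e-04,  1.36499270e-01,  9.90639827e-01, -7.95041273e-04]), 'contact_force': array([-0.31554442, -0.78983823,  0.31382084]), 'moment': array([ 0.04447885, -0.02935483, -0.05014642]), 'gripper_force': 0.0, 'width': 0.08545258609340323}
```

View pics/s0.png

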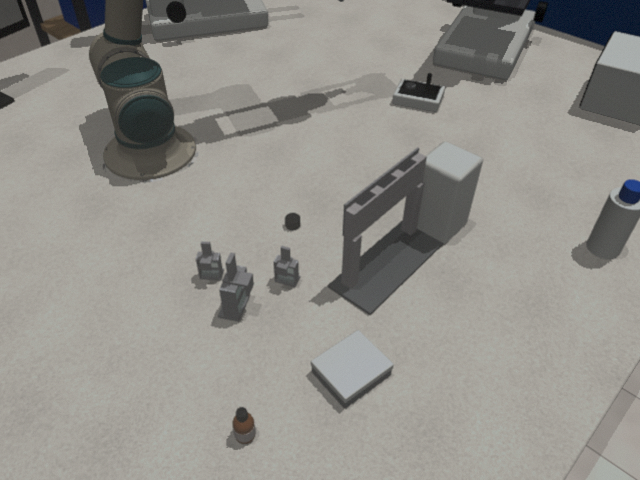

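View pics/t0.png

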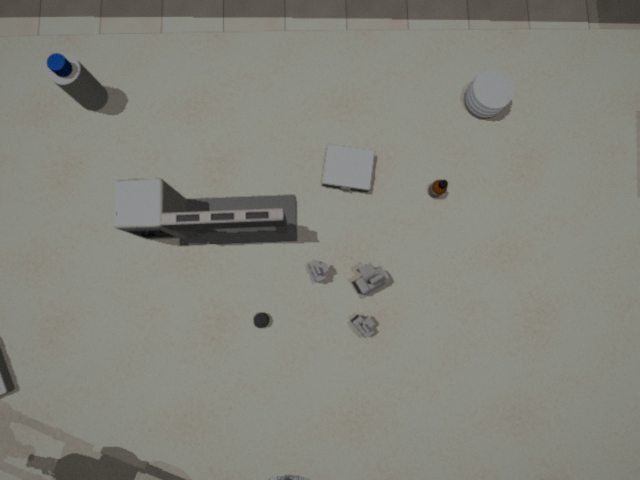

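Scene: three carrier-like objects at (209,262), (236,287) and (286,267), which are top (363,325), (369,279) and (319,271). The middle one, scene (236,287) / top (369,279), is the largest. The rail spans scene (345,215)-(425,160) and top (284,217)-(162,217), with its housing at top (140,205). I'll confirm in an enlarged crop.

Run:
```python
from h import *
a=cv2.imread('pics/s0.png')[230:330,190:310];b=cv2.imread('pics/t0.png')[250:345,300:400]
t=cv2.imread('pics/t0.png')[170:250,105:305]
s=cv2.imread('pics/s0.png')[140:240,330:490]
A=cv2.resize(a,(400,333),interpolation=2);B=cv2.resize(b,(400,333),interpolation=2)
C=cv2.resize(t,(400,160),interpolation=2);D=cv2.resize(s,(400,250),interpolation=2)
C=cv2.copyMakeBorder(C,0,90,0,0,cv2.BORDER_CONSTANT)
cv2.imwrite('pics/c0.png',np.vstack([np.hstack([A,B]),np.hstack([D,C])]))
```

```text
(no output)
```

View pics/c0.png

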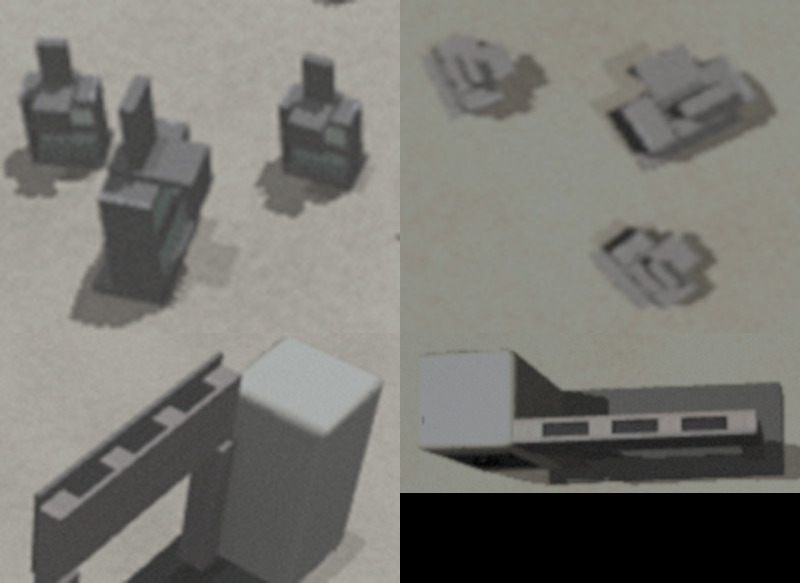

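The crop confirms the largest carrier, top (369,279), with its tab at about (377,278) and its hook pointing up-left (+x, slightly +y). Next I'll measure it and the rail.

Run:
```python
from h import *
print('tab top tri',tri('scene',(230.8,257),'top',(377.5,278)), 'onz top',onz('top',(377.5,278),.13),'scene',onz('scene',(230.8,257),.13))
e=[onz('top',(300+272/4,250+112/3.5),.13),onz('top',(300+345/4,250+85/3.5),.13)]
d=e[0]-e[1];print('tab w',np.linalg.norm(d),'yaw deg',np.degrees(np.arctan2(d[1],d[0]))-90)
g=cv2.imread('pics/t0.png',0)
# lip near edge, back edge by brightness per column
L=[];B=[]
for u in range(170,280,4):
    col=g[200:232,u].astype(float); dd=np.diff(col)
    i=np.argmin(dd[14:])+14; L.append((u+.0,200+i+.5))
    j=np.argmax(dd[:14]); B.append((u+.0,200+j+.5))
L=np.array(L);B=np.array(B);print(L[:,1]);print(B[:,1])
for P,z in((L,.2),(B,.19)):
    m=np.polyfit(P[:,0],P[:,1],1); r=P[:,1]-np.polyval(m,P[:,0]); k=abs(r)<1.2; m=np.polyfit(P[k,0],P[k,1],1)
    a=onz('top',(170,np.polyval(m,170)),z);b=onz('top',(280,np.polyval(m,280)),z);print(a,b,'yaw',np.degrees(np.arctan2((a-b)[1],(a-b)[0]))-90)
row=g[212:216,270:300].astype(int);print(row.mean(0)); 
print(g[217,165:285])
```

```text
tab top tri (array([ 0.50363902, -0.17593053,  0.13252385]), np.float64(0.004639320175367804)) onz top [ 0.50221181 -0.17810331  0.13      ] scene [ 0.50334929 -0.17290386  0.13      ]
tab w 0.03665883926802875 yaw deg 21.47999150650253
[224.5 224.5 224.5 214.5 214.5 223.5 223.5 223.5 223.5 222.5 222.5 222.5
 222.5 222.5 222.5 222.5 221.5 221.5 221.5 221.5 221.5 221.5 220.5 220.5
 220.5 220.5 220.5 220.5]
[212.5 211.5 211.5 211.5 211.5 211.5 211.5 210.5 210.5 210.5 210.5 210.5
 210.5 210.5 209.5 209.5 209.5 209.5 209.5 209.5 209.5 208.5 208.5 208.5
 208.5 208.5 208.5 207.5]
[0.59808037 0.18302514 0.2       ] [ 0.60131748 -0.00427618  0.2       ] yaw 0.9901396474460853
[0.62090127 0.18640687 0.19      ] [ 0.62455843 -0.00399687  0.19      ] yaw 1.1003679093914513
[134.75 135.5  136.   135.5  136.   134.75 134.25 132.25 135.75 138.75
 138.25 137.75 124.25  94.    68.    77.75  84.    85.75  86.25  85.
  84.5   86.    84.5   84.75  86.5   77.75  87.5  124.25 140.5  142.  ]
[139 139 140 139 138 138 140 141 144 141 128  87  52  59  59  59  60  59
  62  57  59  60  61  61  63  60  59  59  58  58  61  57  58  57 103 138
 138 139 139 138 140 138 138 142 140 116  66  54  62  59  60  57  56  57
  60  58  57  56  63  62  57  55  59  57  58  59  58  57  75 115 136 137
 138 139 137 138 136 139 141 138 112  66  57  60  60  58  60  62  61  61
  60  61  62  61  61  60  61  64  63  63  65  62  59  90 124 132 133 132
 132 131 133 130 130 130 135 132 131 120  84  46]
```

Request:
drive_tool:
  rows:
    - [[0, 0, -0.0576], [2.2, -4.55, 0.1], 5]
    - [[0, 0, -0.0576], [2.2, -4.55, 0.1], 5]
    - [[0, 0, -0.0576], [2.2, -4.55, 0.1], 5]
    - [[0, 0, -0.0576], [2.2, -4.55, 0.1], 5]
    - [[0, 0, -0.0576], [2.2, -4.55, 0.1], 5]
    - [[0, 0, -0.0576], [2.2, -4.55, 0.1], 5]
    - [[0, 0, -0.0576], [2.2, -4.55, 0.1], 5]
    - [[0, 0, -0.0576], [2.2, -4.55, 0.1], 5]

```text
clock: 1.1
position: [0.3317, 0.1881, 0.2502]
ee_rot: [0.0, 0.36, 0.933, 0.0]
contact_force: [1.7, 0.2, 0.6]
width: 0.0501
gripper_force: 0.0
```

Request:
drive_tool:
  rows:
    - [[0, 0, -0.0576], [2.2, -4.55, 0.1], 5]
    - [[0, 0, -0.0576], [2.2, -4.55, 0.1], 5]
    - [[0, 0, -0.0576], [2.2, -4.55, 0.1], 5]
    - [[0, 0, -0.0576], [2.2, -4.55, 0.1], 5]
    - [[0, 0, -0.0576], [2.2, -4.55, 0.1], 5]
    - [[0, 0, -0.0576], [2.2, -4.55, 0.1], 5]
    - [[0, 0, -0.0576], [2.2, -4.55, 0.1], 5]
    - [[0, 0, 0], [0, 0, 0], 5]

```text
clock: 2.1
position: [0.4868, -0.132, 0.2565]
ee_rot: [0.0, 0.54, 0.841, -0.0]
contact_force: [-0.8, 0.6, -0.7]
width: 0.0501
gripper_force: 0.0
```

Run:
```python
from h import *
import pickle
s=manip.get_state();c=eyes.get_calibration('wrist');snap('wrist','w0.png');pickle.dump(c,open('w0.pkl','wb'))
print(s['clock'],s['position'],s['ee_rot'],s['width'],s['contact_force'])
V=np.array(c['view']);print(-V[:3,:3].T@V[:3,3],c['k1'])
for P in ((.503,-.176,.13),(.503,-.176,0.08)):print(proj('wrist',P,c))
for u in (187.3,222,256.8): print(onz('top',(u,216),.19))
```

```text
2.1 [ 0.48679245 -0.13199047  0.25653312] [ 1.32945441e-04  5.40340745e-01  8.41446205e-01 -3.80437272e-04] 0.050138807898465275 [-0.83073522  0.59918581 -0.73214198]
[ 0.45289787 -0.05841533  0.38768837] -0.05360297401861605
[318.01918505 297.53300569]
[318.7249394  270.22644812]
[0.61332905 0.15635299 0.19      ]
[0.61220401 0.09638785 0.19      ]
[0.61108427 0.03626366 0.19      ]
```

View pics/w0.png

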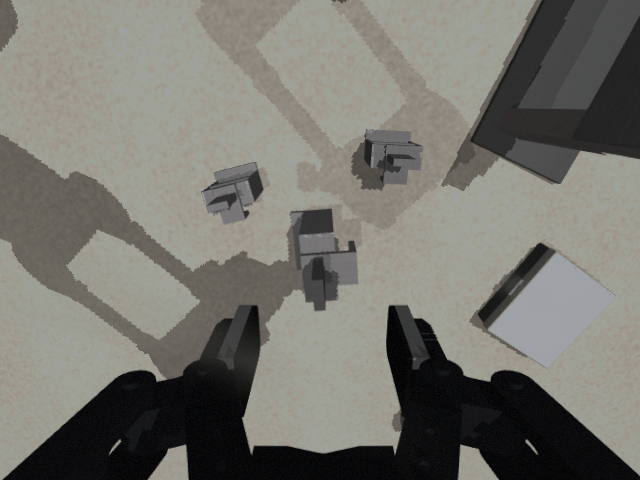

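The wrist view shows the big carrier at about (320,260), with its tab roughly at (315,285) and its arm pointing right to (355,265). The small look-alikes are at (232,190) and (395,155). I'll enlarge it for yaw and centre.

Run:
```python
from h import *
a=cv2.imread('pics/w0.png')[200:325,260:385]
cv2.imwrite('pics/c1.png',cv2.resize(a,(600,600),interpolation=cv2.INTER_CUBIC))
```

```text
(no output)
```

View pics/c1.png

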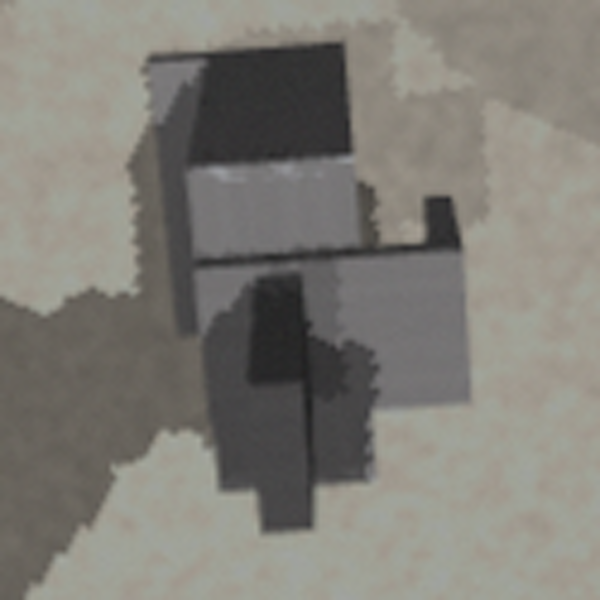

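Run:
```python
from h import *
import pickle
c=pickle.load(open('w0.pkl','rb'))
f=lambda u,v,z: onz('wrist',(260+(u-.0)/4.8-.4,200+v/4.8-.4),z,c)
T=[f(250,382,.13),f(303,380,.13),f(313,527,.13),f(262,532,.13)]
n=np.linalg.norm
print('center',sum(T)/4,'w',n(T[0]-T[3]),n(T[1]-T[2]),'t',n(T[0]-T[1]),n(T[2]-T[3]))
yw=lambda d:np.degrees(np.arctan2(d[1],d[0]))
print('yaw from y edges',yw(T[0]-T[3])-90,yw(T[1]-T[2])-90,'x',yw(T[1]-T[0]),yw(T[2]-T[3]))
A,B,C=f(463,250,.085),f(470,403,.085),f(195,265,.085)
print('arm',n(A-B),n(A-C),yw(A-B)-90,yw(A-C)); 
y=np.radians(yw(A-C));print('tab ctr from arm',(A+B)/2-.031*np.array([np.cos(y),np.sin(y),0]))
```

```text
center [ 0.50229779 -0.17386831  0.13      ] w 0.024287665694094494 0.023766476484659564 t 0.007648327757344561 0.007607072060700063
yaw from y edges 28.320339129031296 28.206708129740235 x 27.008983782884528 30.928790009636835
arm 0.02774170168987761 0.04446901436903871 28.61554211753824 28.054761627753763
tab ctr from arm [ 0.50183822 -0.17400346  0.085     ]
```

Request:
drive_tool:
  rows:
    - [[0, 0, 0.033], [0.8, -2.1, 0], 4]
    - [[0, 0, 0.033], [0.7, -2.1, 0], 4]
    - [[0, 0, 0], [0, 0, 0], 4]
    - [[0, 0, 0], [0, 0, 0], 4]

```text
clock: 2.65
position: [0.4997, -0.1693, 0.2572]
ee_rot: [-0.001, 0.51, 0.86, 0.0]
contact_force: [-0.9, 0.2, -0.5]
width: 0.0402
gripper_force: 0.0
```

Run:
```python
from h import *
import pickle
s=manip.get_state();c=eyes.get_calibration('wrist');snap('wrist','w1.png');pickle.dump(c,open('w1.pkl','wb'))
print(s['clock'],s['position'],s['ee_rot'],s['width'])
a=cv2.imread('pics/w1.png')
p=proj('wrist',(.502,-.174,.13),c);print(p)
y=np.radians(28.4)
for x,w in((4,12),(4,-12),(-4,-12),(-4,12)):
    q=proj('wrist',(.502+(x*np.cos(y)-w*np.sin(y))/1e3,-.174+(x*np.sin(y)+w*np.cos(y))/1e3,.13),c)
    cv2.drawMarker(a,tuple(int(round(k)) for k in q),(0,0,255),0,5,1)
u,v=map(int,p);cv2.imwrite('pics/c2.png',cv2.resize(a[max(0,v-90):v+60,u-100:u+100],(800,600),interpolation=2))
```

```text
2.65 [ 0.49971328 -0.16933252  0.25720998] [-7.21565605e-04  5.10391093e-01  8.59942022e-01  3.61019251e-04] 0.04023620074759666
[322.77865437 241.61556889]
```

View pics/c2.png

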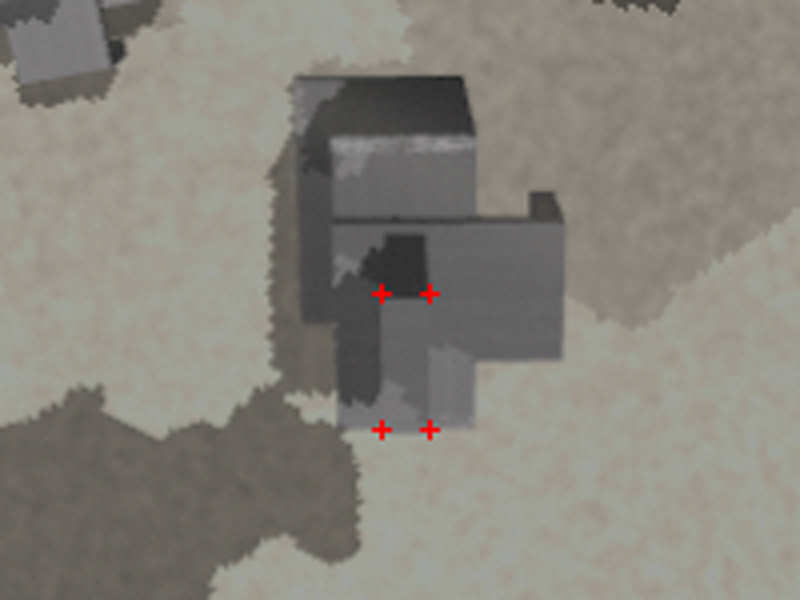

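The markers on the tab's top corners match within a pixel, and the jaws are parallel to the tab. I'll descend and grip.

Request:
drive_tool:
  rows:
    - [[0, 0, 0], [0.2, -0.45, -2], 4]
    - [[0, 0, 0], [0, 0, -4], 4]
    - [[0, 0, 0], [0, 0, -4], 4]
    - [[0, 0, 0], [0, 0, -3], 4]
    - [[0, 0, 0], [0, 0, -1.2], 4]
    - [[0, 0, 0], [0, 0, -0.9], 4]
    - [[0, 0, 0], [0, 0, 0], 4]
  force: 60

```text
clock: 3.58
position: [0.5027, -0.1753, 0.1067]
ee_rot: [0.0, 0.511, 0.86, 0.0]
contact_force: [1.3, 0.5, -0.3]
width: 0.0397
gripper_force: 0.0
```

Request:
drive_tool:
  rows:
    - [[0, 0, 0], [0, 0, 0], 2]
    - [[0, 0, 0], [0, 0, 0], 1.2]
    - [[0, 0, 0], [0, 0, 0], 0.4]
    - [[0, 0, 0], [0, 0, 0], 0.4]
    - [[0, 0, 0], [0, 0, 0], 0.4]
  force: 60

```text
clock: 4.2
position: [0.5033, -0.1757, 0.1072]
ee_rot: [0.001, 0.511, 0.86, 0.0]
contact_force: [1.0, 0.8, 5.6]
width: 0.0073
gripper_force: 59.7
```

Request:
drive_tool:
  rows:
    - [[0, 0, 0], [0, 0, 1], 0.4]
    - [[0, 0, 0], [0, 0, 3], 0.4]
    - [[0, 0, 0], [0, 0, 4.5], 0.4]
    - [[0, 0, 0], [0, 0, 4], 0.4]
    - [[0, 0, 0], [0, 0, 3], 0.4]
    - [[0, 0, 0], [0, 0, 1], 0.4]
    - [[0, 0, 0], [0, 0, 0], 0.4]

```text
clock: 5.08
position: [0.502, -0.1752, 0.2708]
ee_rot: [-0.001, 0.511, 0.86, -0.0]
contact_force: [-0.1, 0.3, -4.8]
width: 0.0071
gripper_force: 58.9
```

Request:
drive_tool:
  rows:
    - [[0, 0, -0.06], [0.3, 2, 0], 0.4]
    - [[0, 0, -0.09], [0.4, 4, 0], 0.4]
    - [[0, 0, -0.09], [0.5, 5, 0], 0.4]
    - [[0, 0, -0.09], [0.5, 5, 0], 0.4]
    - [[0, 0, -0.09], [0.5, 3, 0], 0.4]
    - [[0, 0, -0.058], [0.5, 2, 0], 0.4]
    - [[0, 0, 0], [0, 0, 0], 0.4]
    - [[0, 0, 0], [0, 0, 0], 0.4]

```text
clock: 6.08
position: [0.5287, 0.0341, 0.2699]
ee_rot: [-0.001, 0.699, 0.715, -0.001]
contact_force: [0.6, 0.3, -3.3]
width: 0.0072
gripper_force: 58.8
```

Run:
```python
from h import *
import pickle
s=manip.get_state();c=eyes.get_calibration('wrist');snap('wrist','w2.png');pickle.dump(c,open('w2.pkl','wb'))
print(s['clock'],s['position'],s['ee_rot'],s['width'],s['contact_force'],s['moment'])
```

```text
6.075 [0.5286759  0.03405345 0.26993395] [-0.00082724  0.69940249  0.71472637 -0.00130111] 0.007169462749128036 [ 0.59274553  0.3479478  -3.33958142] [-0.03727739 -0.04061829 -0.01274883]
```

View pics/w2.png

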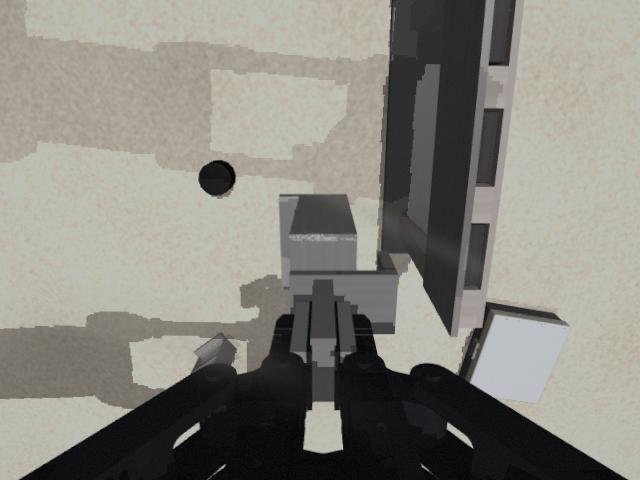

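The wrist view shows the carrier held upright, with its arm end at (397,270)-(394,333). The rail lip runs (487,0)-(452,335), with pockets at about (478,256), (487,147) and (500,30). I'll measure the offsets from this view.

Run:
```python
from h import *
import pickle
c=pickle.load(open('w2.pkl','rb')); g=cv2.imread('pics/w2.png',0).astype(float)
for v in (60,140,260,310):
    r=g[v,380:540]; d=np.diff(r); i=np.argsort(-abs(d))[:8]; print(v,sorted((int(380+k),int(d[k])) for k in i))
for u in (475,480,492):
    r=g[90:320,u]; d=np.diff(r); i=np.argsort(-abs(d))[:6]; print('u',u,sorted((int(90+k),int(d[k])) for k in i))
for uv,z in (((487,0),.2),((451,335),.2),((397.5,272),.2477),((394.5,333),.2477),((478,224),.19),((474,290),.19),((488,108),.19),((486,186),.19)):
    print(uv,onz('wrist',uv,z,c))
```

```text
60 [(388, -44), (389, -64), (390, 22), (479, 68), (480, 31), (488, -63), (508, 40), (509, 69)]
140 [(380, -66), (385, -65), (412, 29), (434, -26), (471, 34), (472, 40), (480, -35), (499, 64)]
260 [(391, 34), (410, 67), (411, -89), (412, -43), (458, 29), (466, -29), (483, 27), (484, 68)]
310 [(395, 52), (434, -25), (435, -78), (436, -45), (452, 45), (453, 35), (483, -29), (484, -95)]
u 475 [(186, 36), (222, -67), (223, -54), (224, 21), (288, 15), (289, 54)]
u 480 [(182, 26), (186, 59), (222, -69), (223, -51), (224, 21), (289, 57)]
u 492 [(107, -50), (185, 37), (186, 60), (301, -37), (302, -88), (308, 39)]
(487, 0) [0.59890622 0.16315759 0.2       ]
(451, 335) [ 0.60259965 -0.00690576  0.2       ]
(397.5, 272) [0.55881212 0.05117554 0.2477    ]
(394.5, 333) [0.55990477 0.02256857 0.2477    ]
(478, 224) [0.61249307 0.05637462 0.19      ]
(474, 290) [0.61592848 0.01691944 0.19      ]
(488, 108) [0.60931178 0.11677931 0.19      ]
(486, 186) [0.61384674 0.07733967 0.19      ]
```

Request:
drive_tool:
  rows:
    - [[0, 0, 0], [1.5, 0, 0], 0.4]
    - [[0, 0, 0], [2.5, 0, 0], 0.4]
    - [[0, 0, 0], [1.5, 0, 0], 0.4]
    - [[0, 0, 0], [0, 0, 0], 0.4]
    - [[0, 0, 0], [0, 0, -1], 0.4]
    - [[0, 0, 0], [0, 0, -1], 0.4]
    - [[0, 0, 0], [0, 0, -0.6], 0.4]
    - [[0, 0, 0], [0, 0, 0], 0.4]

```text
clock: 7.12
position: [0.5838, 0.0347, 0.2446]
ee_rot: [-0.001, 0.7, 0.715, -0.0]
contact_force: [0.5, 1.3, -3.9]
width: 0.0071
gripper_force: 59.1
```

Request:
drive_tool:
  rows:
    - [[0, 0, 0], [0, 0, -0.3], 0.4]
    - [[0, 0, 0], [0, 0, -0.3], 0.4]
    - [[0, 0, 0], [0, 0, -0.1], 0.4]
    - [[0, 0, 0], [0, 0, 0], 0.4]

```text
clock: 7.62
position: [0.5846, 0.0346, 0.2391]
ee_rot: [0.0, 0.7, 0.715, 0.0]
contact_force: [-1.1, -0.5, 0.9]
width: 0.0073
gripper_force: 59.7
```

Request:
drive_tool:
  rows:
    - [[0, 0, 0], [0, 0, -0.2], 0.4]
    - [[0, 0, 0], [0, 0, -0.2], 0.4]
    - [[0, 0, 0], [0, 0, 0], 0.4]

```text
clock: 8.0
position: [0.5845, 0.0346, 0.2366]
ee_rot: [0.001, 0.7, 0.715, 0.001]
contact_force: [-4.1, 0.4, 9.0]
width: 0.0072
gripper_force: 61.1
```

About 13 N of push-back with the tip 3 mm below the plunger head, so station 1 is locked. On to station 2.

Request:
drive_tool:
  rows:
    - [[0, 0, 0], [0, 0, 0.8], 0.4]
    - [[0, 0, 0], [0, 0, 1], 0.4]
    - [[0, 0, 0], [-0.03, 1.5, 0], 0.4]
    - [[0, 0, 0], [-0.07, 3, 0], 0.4]
    - [[0, 0, 0], [-0.03, 1.5, 0], 0.4]
    - [[0, 0, 0], [0, 0, 0], 0.4]
    - [[0, 0, 0], [0, 0, 0], 0.4]

```text
clock: 8.88
position: [0.5832, 0.0942, 0.252]
ee_rot: [0.0, 0.7, 0.715, -0.001]
contact_force: [0.8, 0.2, -4.8]
width: 0.0072
gripper_force: 59.2
```

Run:
```python
from h import *
import pickle
s=manip.get_state();c=eyes.get_calibration('wrist');snap('wrist','w3.png');pickle.dump(c,open('w3.pkl','wb'))
print(s['clock'],s['position'],s['ee_rot'],s['contact_force'],s['moment'])
```

```text
8.875 [0.58315776 0.09416624 0.25203589] [ 2.53895340e-04  6.99545953e-01  7.14587393e-01 -5.02324271e-04] [ 0.79651754  0.15548836 -4.77312133] [ 0.03372259  0.04669834 -0.04742549]
```

View pics/w3.png

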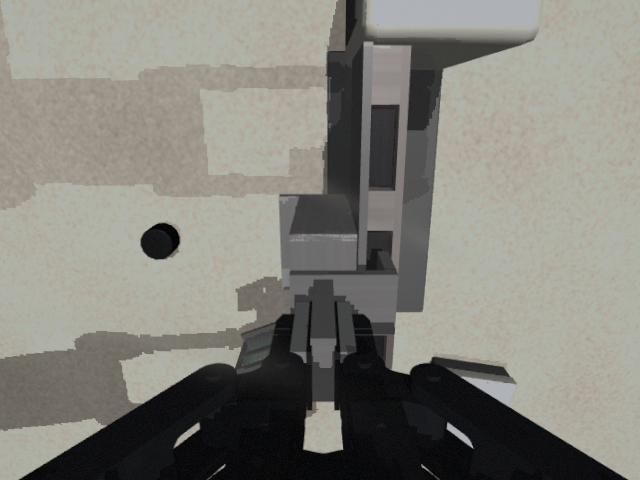

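The grasp is unchanged (arm corner still at (397,270)). The lip at (366,150) lies inside the hook gap, and the tongue is over pocket 2. Lowering.

Request:
drive_tool:
  rows:
    - [[0, 0, 0], [0, 0, -0.5], 0.4]
    - [[0, 0, 0], [0, 0, -0.5], 0.4]
    - [[0, 0, 0], [0, 0, -0.3], 0.4]
    - [[0, 0, 0], [0, 0, -0.3], 0.4]
    - [[0, 0, 0], [0, 0, -0.2], 0.4]
    - [[0, 0, 0], [0, 0, 0], 0.4]

```text
clock: 9.68
position: [0.5827, 0.0943, 0.2369]
ee_rot: [0.001, 0.7, 0.714, 0.0]
contact_force: [-4.1, -1.4, 9.1]
width: 0.0074
gripper_force: 61.2
```

Station 2 is locked as well, with the same push-back. On to station 3.

Request:
drive_tool:
  rows:
    - [[0, 0, 0], [0, 0, 0.8], 0.4]
    - [[0, 0, 0], [0, 0, 1], 0.4]
    - [[0, 0, 0], [-0.03, 1.5, 0], 0.4]
    - [[0, 0, 0], [-0.07, 3, 0], 0.4]
    - [[0, 0, 0], [-0.03, 1.5, 0], 0.4]
    - [[0, 0, 0], [0, 0, 0], 0.4]
    - [[0, 0, 0], [0, 0, 0], 0.4]

```text
clock: 10.55
position: [0.5818, 0.1541, 0.252]
ee_rot: [0.0, 0.7, 0.715, -0.001]
contact_force: [-0.6, 0.1, -2.7]
width: 0.0074
gripper_force: 59.2
```

Request:
drive_tool:
  rows:
    - [[0, 0, 0], [0, 0, -0.5], 0.4]
    - [[0, 0, 0], [0, 0, -0.5], 0.4]
    - [[0, 0, 0], [0, 0, -0.3], 0.4]
    - [[0, 0, 0], [0, 0, -0.3], 0.4]
    - [[0, 0, 0], [0, 0, -0.2], 0.4]
    - [[0, 0, 0], [0, 0, 0], 0.4]

```text
clock: 11.3
position: [0.5819, 0.1546, 0.2342]
ee_rot: [0.0, 0.7, 0.714, -0.0]
contact_force: [0.1, -0.5, -3.6]
width: 0.0072
gripper_force: 59.2
```

Station 3 offers no resistance, so it is the unlocked one. Home is about 7 mm lower.

Request:
drive_tool:
  rows:
    - [[0, 0, 0], [0, 0, -0.2], 0.4]
    - [[0, 0, 0], [0, 0, -0.2], 0.4]
    - [[0, 0, 0], [0, 0, -0.1], 0.4]
    - [[0, 0, 0], [0, 0, -0.1], 0.4]
    - [[0, 0, 0], [0, 0, 0], 0.4]
    - [[0, 0, 0], [0, 0, 0], 0.4]

```text
clock: 12.05
position: [0.5819, 0.1546, 0.2284]
ee_rot: [0.0, 0.7, 0.714, 0.0]
contact_force: [0.4, 0.6, -2.9]
width: 0.0073
gripper_force: 59.3
```

Request:
drive_tool:
  rows:
    - [[0, 0, 0], [0, 0, -0.1], 0.4]
    - [[0, 0, 0], [0, 0, -0.1], 0.4]
    - [[0, 0, 0], [0, 0, 0], 0.4]
    - [[0, 0, 0], [0, 0, 0], 0.4]

```text
clock: 12.55
position: [0.5819, 0.1547, 0.2271]
ee_rot: [0.0, 0.7, 0.715, 0.0]
contact_force: [-1.8, -0.7, 5.0]
width: 0.0072
gripper_force: 60.1
```

It reached the lip at exactly the predicted height (0.227). I'll ease the load, slide the cage close to the skirt so it doesn't swing on release, then open gently.

Request:
drive_tool:
  rows:
    - [[0, 0, 0], [0, 0, 0.1], 0.4]
    - [[0, 0, 0], [0.15, 0, 0], 0.4]
    - [[0, 0, 0], [0.1, 0, 0], 0.4]
    - [[0, 0, 0], [0.05, 0, 0], 0.4]
    - [[0, 0, 0], [0, 0, 0], 0.4]

```text
clock: 13.18
position: [0.5847, 0.1546, 0.2272]
ee_rot: [-0.0, 0.7, 0.714, -0.0]
contact_force: [-4.3, -0.1, 1.3]
width: 0.0076
gripper_force: 60.1
```

Request:
drive_tool:
  rows:
    - [[0, 0, 0], [0, 0, 0], 0.4]
    - [[0, 0, 0], [0, 0, 0], 0.4]
    - [[0, 0, 0], [0, 0, 0], 0.9]
    - [[0, 0, 0], [0, 0, 0], 1.2]
    - [[0, 0, 0], [0, 0, 0], 1.6]
    - [[0, 0, 0], [0, 0, 0], 2.4]
    - [[0, 0, 0], [0, 0, 0], 2.4]
  force: 20

```text
clock: 14.05
position: [0.5851, 0.1546, 0.2274]
ee_rot: [0.0, 0.7, 0.714, 0.0]
contact_force: [-0.2, -0.9, 0.3]
width: 0.0237
gripper_force: 0.0
```

Run:
```python
from h import *
s=manip.get_state();print(s['clock'],s['position'],s['contact_force'],s['width'],s['gripper_force'])
a=snap('scene','s1.png')[110:250,310:490];b=snap('wrist','w4.png')
cv2.imwrite('pics/c3.png',np.hstack([cv2.resize(a,(400,311),interpolation=2),cv2.resize(b,(400,311))])[:,:,::-1])
```

```text
14.05 [0.58511008 0.15458293 0.227395  ] [-0.20782864 -0.91507514  0.3170568 ] 0.023704872199113564 0.0
```

View pics/c3.png

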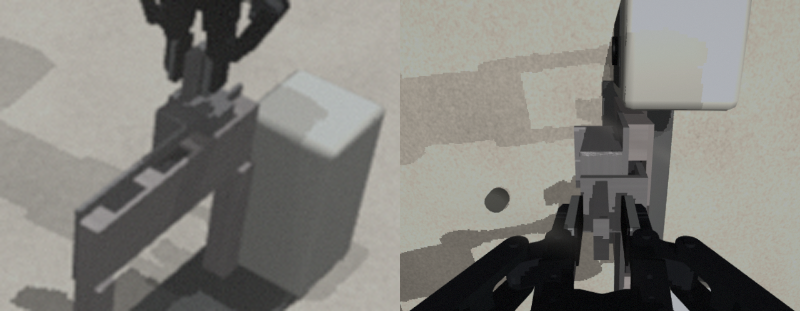

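The carrier hangs at station 3 with its arm across the lip and its tab upright between the open fingers (crop (200,70), and (600,230) on the right). Retreating straight up.

Request:
drive_tool:
  rows:
    - [[0, 0, 0], [0, 0, 0.5], 2.6]
    - [[0, 0, 0], [0, 0, 2], 2.6]
    - [[0, 0, 0], [0, 0, 3], 2.6]
    - [[0, 0, 0], [0, 0, 3], 2.6]
    - [[0, 0, 0], [-2, 0, 3], 2.6]
    - [[0, 0, 0], [-4, 0, 1], 2.6]
    - [[0, 0, 0], [-4, 0, 0], 2.6]
    - [[0, 0, 0], [0, 0, 0], 2.6]

```text
clock: 15.15
position: [0.4824, 0.1547, 0.3538]
ee_rot: [0.0, 0.699, 0.715, 0.001]
contact_force: [0.4, -0.1, 0.7]
width: 0.0259
gripper_force: 0.0
```

Run:
```python
from h import *
s=manip.get_state();print(s['clock'],s['position'],s['contact_force'])
a=snap('scene','s2.png')[110:250,310:490];b=snap('wrist','w5.png')
cv2.imwrite('pics/c4.png',np.hstack([cv2.resize(a,(400,311),interpolation=2),cv2.resize(b,(400,311))])[:,:,::-1])
```

```text
15.15 [0.48242062 0.15470774 0.35383444] [ 0.44979485 -0.09351029  0.73431283]
```

View pics/c4.png

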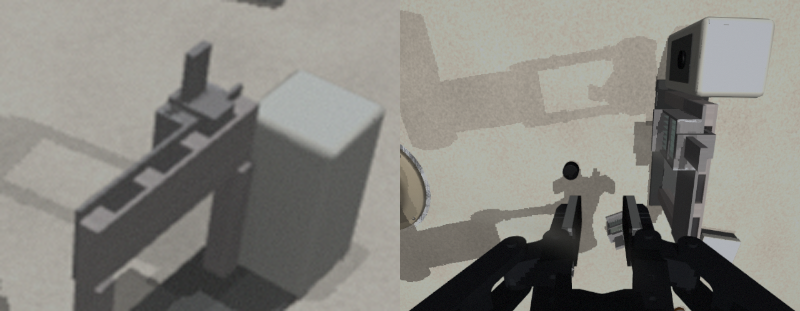

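The carrier hangs at station 3, upright and against the skirt, with the gripper well clear. Handing in.

```bash
python3 -c "
from rig import job
print(job.sign_off())"
```

```text
the job is handed in; nothing more can be done
None
```

The carrier is hanging fully home and upright at station 3, the unlocked one (stations 1 and 2 pushed back), released with the gripper clear, and I handed the job in at about 15 s.

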